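# Release the transport lock of a laser power unit with the long T-key

### The job

Take the T-key from its wooden stand, lower it down the deep round shaft in the white power unit until it sits fully home over the square stem at the bottom, and turn the stem a quarter turn clockwise (seen from above) to its stop, so that the lock bolt on top draws back. Then lift the key out, stand it back fully down in its stand and let go. Leave the flask, jar and screwdriver where they are.

Things in the scene. Friction and masses are not known exactly. Their poses are not given: they have to be found in the camera images.
- key_bar (a point): centre of the crossbar of the dark steel T-key, where it is gripped. Loose, about 0.4 kg, 180 mm tall, starts upright in the stand. The bar is 100 mm long along the key's own x, 16 mm wide (y) and 16 mm tall; the key's z runs up along its round shank (14 mm diameter), straight below the middle of the bar
- key_tip (a point): centre of the key's lower end, 172 mm below the bar's centre on the key's z axis. The end is a socket head, 36 mm tall, at most 32 mm across, with a 19 mm square hole open downwards, 24 mm deep, its sides parallel to the key's x and y. On the stem it has about 12 degrees of play either way
- shaft_mouth (a point): centre of the mouth of the vertical shaft, in the flat top of the white power unit (180 x 220 x 130 mm, fixed, axes upright, its x and y along its sides; the mouth is 30 mm to the -x side of the top's centre). The shaft is round, 37 mm in diameter and 120 mm deep
- shaft_floor (a point): centre of the shaft's flat floor, 120 mm straight below the mouth. A steel stem stands here on the shaft's axis: 16 mm square, 20 mm tall, its top 4 mm tapered to 10 mm square. Which way the locked square faces differs every time and is not measured. Fully home, the key's lower end rests on this floor with the stem in its socket; if the squares do not match it stops about 15 mm higher
- stem (a joint): turn of the square stem from locked, rad: 0 locked (starts here, against a stop: no turning anticlockwise), growing clockwise seen from above to a stop at 1.57, released. Stays where left; friction about 0.2 N m. It draws the flat steel bolt on the unit's top 26 mm out of the bracket at the unit's side; the bolt cannot be moved by hand
- stand_floor (a point): centre of the flat floor of the pocket in the wooden key stand, a fixed block 80 x 80 mm and 60 mm tall; the round pocket is 41 mm in diameter and 52 mm deep, open upwards. The key's lower end rests here at the start and at the end
- flask: bystander: clear plastic bottle, 66 mm in diameter, 190 mm tall, upright; origin at the centre of its underside
- jar: bystander: grey jar with black cap, 60 mm in diameter, 60 mm tall; origin at the centre of its underside
- driver: bystander: screwdriver, 200 mm long, lying on the bench along its own x; origin below its middle, on the bench
Mind the look-alikes: they are no part of the job. Of the things shaped like the part that bears key_bar, the dark steel one is meant.

How it is judged:
By the outcome, as a careful person would: the job done as asked, in the order asked, and still so for the second after the job is handed in, with the robot touching nothing.
It also fails if it takes over 72 s, if anything falls off the work surface, if the arm or the gripper's body presses on something with over 40 N, if the wrist force passes 120 N, or if a joint passes its speed limit or range.

### The arm

A 6-joint arm with a two-finger parallel gripper is mounted at the origin on the work surface. World frame = base frame: x ahead of the robot, y to its left, z up, the work surface at z = 0. Lengths are in mm, angles in rad, forces in N, time in s.
With the tool pointing down it reaches from about 350 to 775 mm from the base axis. Payload 7.3 kg.
Tool frame: the origin (TCP) lies on the mounting face of the last link; the fingertips stand 178 mm ahead of it and the grasp point (between the pads) lies 159 mm ahead of it (bot.grip_point_offset is the distance from the TCP to the grasp point, in mm); x points along the fingers, y is the direction in which the jaws open and shut, and the axes are right-handed (so a half turn about x gives the same grasp; the last joint's range is limited). The gripper opens to 92 mm and grips with 3 to 60 N. Pads are 19 mm wide; open, the fingers measure 130 mm over their backs; the gripper's body (75 mm by 190 mm) begins 47 mm behind the grasp point.
Start: joints at [1.146, 0.342, 1.524, -0, 1.275, -0.146], TCP at [144.459, 504.737, 404.741] pointing down, gripper open.
Joint ranges: [-2.53, 2.53], [-0.77, 2.02], [0.04, 2.7], [-1, 4.14], [0.28, 2.66], [-3.11, 3.11]. Speed limits (rad/s): [2.57, 2.57, 3.14, 3.14, 3.14, 3.14].

### API

Orientations are given as [roll, pitch, yaw] about the fixed x, y, z axes, in that order (R = Rz(yaw) Ry(pitch) Rx(roll)).
In Python, from plant import bot gives the robot as it stands.
- The arm moves only by the tool arm_command, never from a script. Its argument "moves" is a list of rows, each a list of 5 numbers: the shift along the tool's x, y, z in cm, then the turn about the tool's x in degrees, then the opening, from 0 (shut) to 1 (fully open). A call has 1 to 10 rows; each row is the pose to reach, as a shift and turn from the pose measured when the call began, along the tool's axes at that moment; what a row does not reach only later rows make up. A row lasts 1/10 s, in which the tool goes at most 50 mm and 8.59 degrees, less where a joint would pass 70% of its speed; a pose out of reach is approached as far as the arm can. A call with a gripper value outside its range is refused whole. The fingers move at their own pace and stop on an object; the grip force is fixed at half the most. Time passes only in rows, so rows that repeat a pose let the fingers close. It gives the time, the measured TCP pose, the force and the opening at its end, in the units of the state.
- bot.get_obs(): the state, without advancing time (a new reading comes with each control period).
- bot.capture(name): name is "scene" or "top" or "wrist"; returns a dict with "frame" (420x560x3 uint8, blue, green, red), "K" (3x3 intrinsics, pixels), "origin" and "orientation" of the camera in the world; the wrist camera has in their place "T_tool_cam" (4x4, takes a point from camera to tool coordinates, whose origin is the TCP and whose axes are the tool frame's). Camera axes: x right, y down, z forward; pixel columns grow to the right and rows downward; lengths in mm; the calibration is good to about 2 mm. A picture is of the moment at which its call begins: read the wrist's pose just before it. There is no depth.
- bot.close_job(): hands the job in, once; it reports no verdict.
The state is a dict: "time": time; "joint_positions": joint angles; "dq": joint speeds; "tau": joint torques, N m; "tool_pos": TCP position; "tcp_rot": TCP orientation; "contact_force": force on the tool from outside, world axes, zero at the start; "moment": the same for the moment, N m; "grip_width": finger opening in mm.
Only numpy, scipy, OpenCV 4.12 (cv2) and the standard library are available. Lean on these libraries where they do the work, as an engineer would, in place of code of your own. Each camera call takes 0.05 s, during which the arm holds its last target.

## Working session

There is one attempt and no reset: what is moved stays moved. The work goes in short steps, Python scripts to look and compute and a tool call to move; the robot and the scene stay as the last step left them, time stands still between calls to the robot, and variables do not carry over. Pictures are saved under pics/ and viewed, and the job is handed in when it is done.

Besides the shell and the picture viewer there is one more tool, called as name(argument=value, ...), one argument or row to a line, values as JSON. arm_command: Moves the arm, as the interface text tells. Its arguments: {"type":"object","properties":{"moves":{"type":"array"}},"required":["moves"]}

```bash
mkdir -p pics; ls
python3 - <<'E'
from plant import bot
import cv2
o=bot.get_obs();print(o)
for n in ["scene","top","wrist"]:
    c=bot.capture(n);cv2.imwrite(f"pics/{n}0.png",c["frame"]);print(n,{k:v for k,v in c.items() if k!="frame"})
E
```

```text
pics
{'time': 0.0, 'joint_positions': array([ 1.14600981e+00,  3.42722261e-01,  1.52501593e+00,  3.49696596e-05,
        1.27541353e+00, -1.46006514e-01]), 'dq': array([ 0.0011081 ,  0.00249235, -0.00042861, -0.00059092, -0.00090881,
       -0.00053612]), 'tau': array([-4.57344740e-04, -4.31244314e+01, -2.44219261e+01,  7.15784915e-02,
        5.61089139e-02, -1.42144786e-04]), 'tool_pos': array([144.39152954, 504.61151772, 404.04537548]), 'tcp_rot': array([-1.73824779,  1.5692369 , -2.017038  ]), 'contact_force': array([1.08108275, 0.30288569, 0.35732667]), 'moment': array([-0.03123873,  0.00819035, -0.0104834 ]), 'grip_width': 91.49877178761598}
scene {'K': array([[461.97576817,   0.        , 272.28595854],
       [  0.        , 461.97576817, 209.80835744],
       [  0.        ,   0.        ,   1.        ]]), 'origin': array([1470.00629658,  -24.62526305, 1150.15907687]), 'orientation': array([-2.42721744e+00,  1.36014770e-03,  1.59424528e+00])}
top {'K': array([[475.70182543,   0.        , 275.68883899],
       [  0.        , 475.70182543, 202.17432117],
       [  0.        ,   0.        ,   1.        ]]), 'origin': array([ 445.31529314,  -70.4056782 , 1425.80920868]), 'orientation': array([-3.05035842, -0.00784134, -1.59639974])}
wrist {'K': array([[303.18148802,   0.        , 273.38149801],
       [  0.        , 303.18148802, 214.80716585],
       [  0.        ,   0.        ,   1.        ]]), 'T_tool_cam': array([[-7.18104929e-04, -3.03695532e-01,  9.52768864e-01,
         1.95550986e+01],
       [ 9.99998806e-01, -1.52175223e-03,  2.68643034e-04,
         1.23405537e-01],
       [ 1.36829246e-03,  9.52767919e-01,  3.03696262e-01,
        -8.21158521e+01],
       [ 0.00000000e+00,  0.00000000e+00,  0.00000000e+00,
         1.00000000e+00]])}
```

View pics/scene0.png

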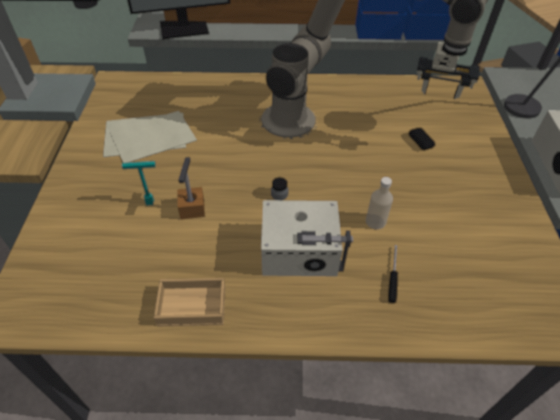

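View pics/top0.png

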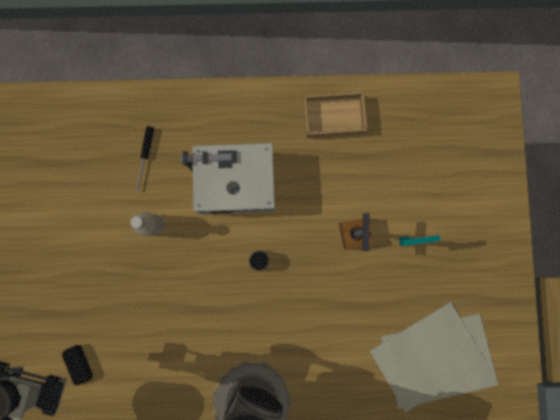

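View pics/wrist0.png

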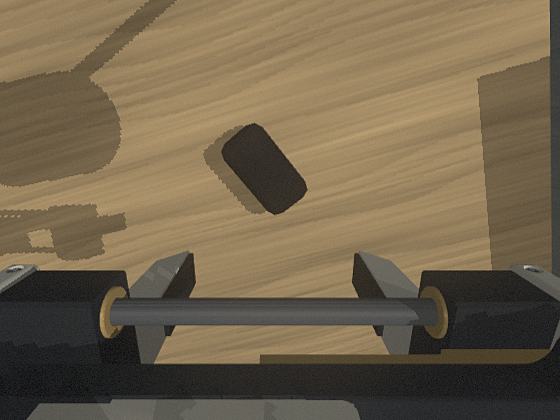

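Candidates for the key: the dark steel T in the wooden stand, top (366,232) / scene (185,170), and the teal T lying beside it, top (420,240) / scene (140,165). The dark one is meant. I'll check it in close crops.

```bash
cat > h.py <<'E'
import numpy as np,cv2
from scipy.spatial.transform import Rotation as R
def pose(c,o=None):
    if "origin" in c: return np.array(c["origin"]),R.from_euler('xyz',c["orientation"]).as_matrix()
    T=c["T_tool_cam"];Rt=R.from_euler('xyz',o["tcp_rot"]).as_matrix()
    return o["tool_pos"]+Rt@T[:3,3],Rt@T[:3,:3]
def ray(c,uv,o=None):
    p,Rm=pose(c,o);d=Rm@np.linalg.inv(c["K"])@np.array([uv[0],uv[1],1.]);return p,d/np.linalg.norm(d)
def onz(c,uv,z,o=None):
    p,d=ray(c,uv,o);return p+d*(z-p[2])/d[2]
def proj(c,P,o=None):
    p,Rm=pose(c,o);q=c["K"]@(Rm.T@(np.array(P)-p));return q[:2]/q[2]
def tri(r1,r2):
    (p,d),(q,e)=r1,r2;A=np.c_[d,-e];s=np.linalg.lstsq(A,q-p,rcond=None)[0]
    a,b=p+d*s[0],q+e*s[1];return (a+b)/2,np.linalg.norm(a-b)
def crop(f,x0,y0,w,h,k):return cv2.resize(f[y0:y0+h,x0:x0+w],None,fx=k,fy=k,interpolation=cv2.INTER_CUBIC)
E
python3 - <<'E'
from h import *
t=cv2.imread("pics/top0.png");s=cv2.imread("pics/scene0.png")
a=crop(t,325,195,125,70,6);b=crop(s,110,140,110,85,7)
cv2.imwrite("pics/a.png",a);cv2.imwrite("pics/b.png",b)
cv2.imwrite("pics/c.png",crop(t,175,130,115,95,6));cv2.imwrite("pics/d.png",crop(s,250,190,115,90,6))
E
```

```text
(no output)
```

View pics/a.png

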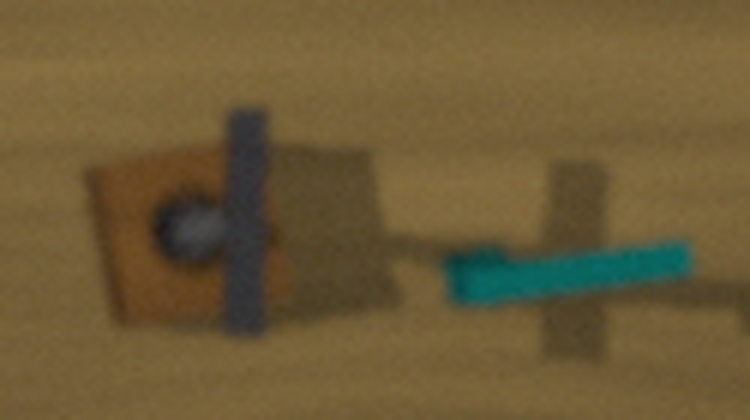

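View pics/b.png

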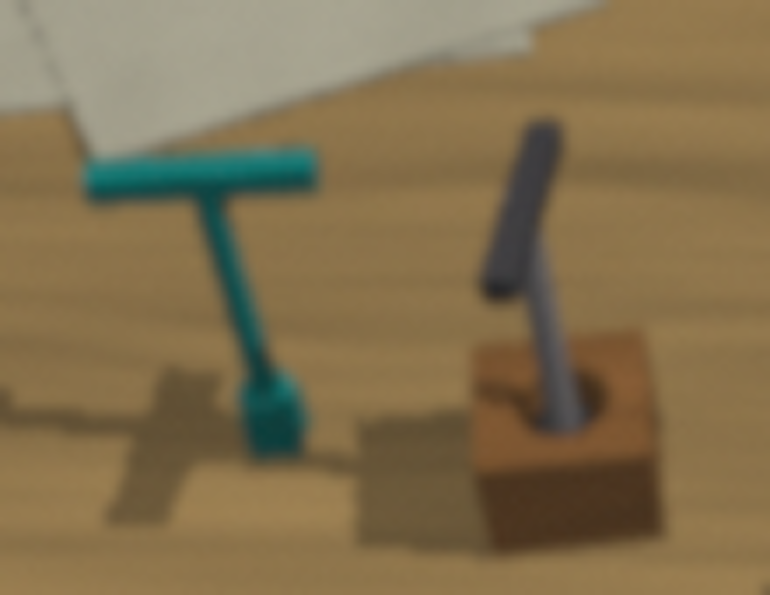

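View pics/c.png

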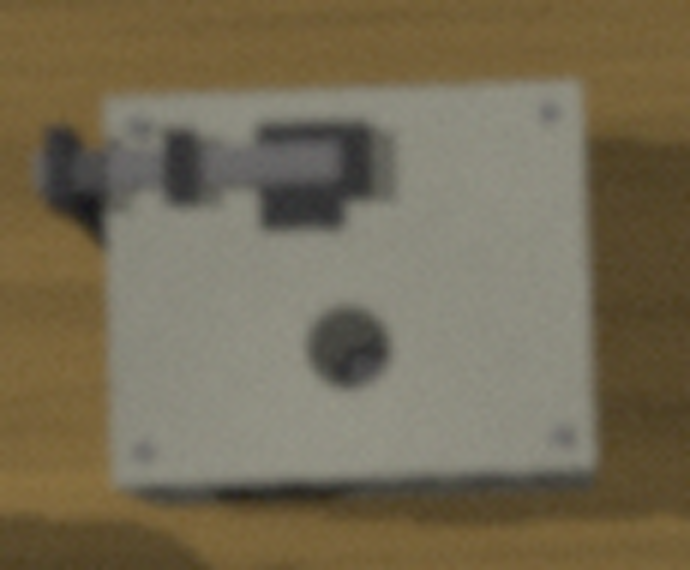

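View pics/d.png

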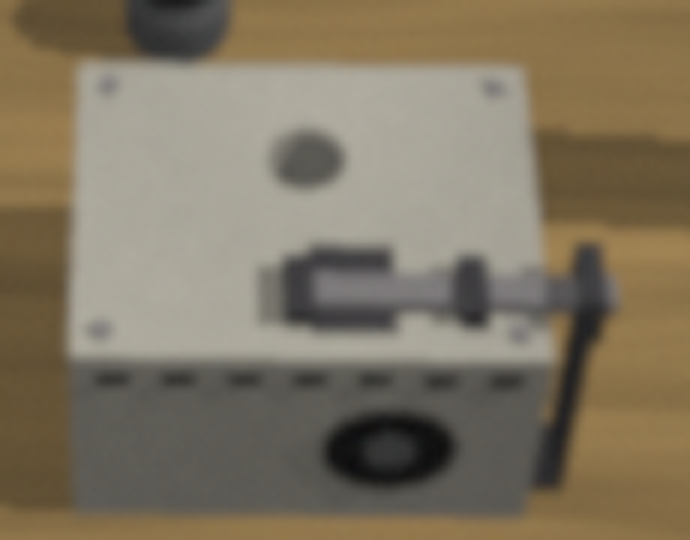

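Run:
```python
from plant import bot
from h import *
t=bot.capture("top");s=bot.capture("scene")
print("key",tri(ray(t,(365.9,231.7)),ray(s,(184.5,169.8))), onz(t,(365.9,231.7),188),onz(s,(184.5,169.8),180))
a,b=onz(t,(325+246/6,195+108/6),188),onz(t,(325+248/6,195+335/6),188);print("barends",a,b,np.linalg.norm(a-b))
print("mouth",tri(ray(t,(233,187.7)),ray(s,(301.2,216.7))),onz(t,(233,187.7),130),onz(s,(301.2,216.7),130))
C=[(103,95),(580,80),(597,470),(117,487)]
P=[onz(t,(175+x/6,130+y/6),130) for x,y in C];print(np.round(P,1)); print(np.mean(P,0),[np.linalg.norm(P[i]-P[i-1]) for i in range(4)])
C=[(78,63),(524,68),(550,360),(70,357)]
P=[onz(s,(250+x/6,190+y/6),130) for x,y in C];print(np.round(P,1)); print(np.mean(P,0),[np.linalg.norm(P[i]-P[i-1]) for i in range(4)])
C=[(472,347),(645,333),(661,458),(478,473)]
P=[onz(s,(110+x/7,140+y/7),60) for x,y in C];print("stand",np.round(P,1)); print(np.mean(P,0),[np.linalg.norm(P[i]-P[i-1]) for i in range(4)])
C=[(88,172),(225,150)]
print([onz(t,(325+x/6,195+y/6),60) for x,y in C+[(122,325)]])
from scipy.spatial.transform import Rotation as R
o=bot.get_obs();print(R.from_euler('xyz',o['tcp_rot']).as_matrix().round(3))
```

```text
key (array([ 475.31886117, -315.33559609,  179.84340783]), np.float64(3.9192824837473315)) [ 475.31164806 -315.70835672  188.        ] [ 475.6912825  -313.26171515  180.        ]
barends [ 524.02942646 -318.06163833  188.        ] [ 425.78924351 -314.70832453  188.        ] 98.29739701107847
mouth (array([606.80280707,  35.10702988, 125.86198965]), np.float64(4.812780395247048)) [606.31199693  32.36534891 130.        ] [610.08907261  37.26603835 130.        ]
[[725.5 143.  130. ]
 [727.3 -76.7 130. ]
 [546.8 -79.9 130. ]
 [544.5 138.4 130. ]]
[635.99614681  31.19737416 130.        ] [np.float64(181.09347904712837), np.float64(219.6548495919276), np.float64(180.53218778221148), np.float64(218.30896317507467)]
[[549.6 -75.2 130. ]
 [548.  145.6 130. ]
 [725.9 145.1 130. ]
 [729.2 -72.3 130. ]]
[638.1856425   35.78927235 130.        ] [np.float64(179.57420353409088), np.float64(220.80550511071132), np.float64(177.9139064820416), np.float64(217.41544914068257)]
stand [[ 444.8 -358.3   60. ]
 [ 434.1 -279.2   60. ]
 [ 511.5 -262.4   60. ]
 [ 522.2 -343.4   60. ]]
[ 478.1570192  -310.82079054   60.        ] [np.float64(78.83125889222316), np.float64(79.89689535072824), np.float64(79.1425486270069), np.float64(81.6724131865782)]
[array([ 503.36829536, -266.56891183,   60.        ]), array([ 512.25275358, -332.72166313,   60.        ]), array([ 430.05503215, -280.02968527,   60.        ])]
[[-0.     0.275  0.961]
 [-0.001  0.961 -0.275]
 [-1.    -0.001 -0.   ]]
```

```bash
cat >> h.py <<'E'
def go(o,target,yaw=None):
    Rt=R.from_euler('xyz',o["tcp_rot"]).as_matrix()
    d=Rt.T@(np.array(target)-o["tool_pos"])/10
    y=np.degrees(np.arctan2(Rt[1,1],Rt[0,1]))
    print("tcp",o["tool_pos"].round(1),"yaw",y.round(2),"tilt",np.degrees(Rt[:2,0]).round(2),"shift cm",d.round(2),"turn",None if yaw is None else round(y-yaw,2), "t",round(o["time"],2),"w",round(o["grip_width"],1),"F",o["contact_force"].round(1),"M",o["moment"].round(2))
E
python3 - <<'E'
from plant import bot
from h import *
go(bot.get_obs(),[608+82,33,390],88)
E
```

```text
tcp [144.4 504.7 404.4] yaw 74.03 tilt [-0.01 -0.03] shift cm [  1.46 -30.33  65.43] turn -13.97 t 0.25 w 91.9 F [ 0.8  0.  -0.2] M [ 0.   -0.01 -0.02]
```

arm_command(
  moves=[
    [0, -15, 30, -14, 1],
    [1.4, -30.3, 65.4, -14, 1],
    [1.4, -30.3, 65.4, -14, 1],
    [1.4, -30.3, 65.4, -14, 1],
    [1.4, -30.3, 65.4, -14, 1],
    [1.4, -30.3, 65.4, -14, 1],
    [1.4, -30.3, 65.4, -14, 1],
    [1.4, -30.3, 65.4, -14, 1],
    [1.4, -30.3, 65.4, -14, 1],
    [1.4, -30.3, 65.4, -14, 1],
  ],
)

```text
time: 1.25
tool_pos: [519.9, 179.1, 395.2]
tcp_rot: [-2.06, 1.57, -2.095]
contact_force: [0.7, 1.3, 0.1]
grip_width: 91.8
```

Run:
```python
from plant import bot
from h import *
go(bot.get_obs(),[608+82,33,390],88)
```

```text
tcp [519.9 179.1 395.2] yaw 88.01 tilt [-0.01 -0.02] shift cm [  0.53 -14.01  17.5 ] turn 0.01 t 1.25 w 91.8 F [0.7 1.3 0.1] M [0.03 0.01 0.05]
```

arm_command(
  moves=[
    [0.5, -14, 17.5, 0, 1],
    [0.5, -14, 17.5, 0, 1],
    [0.5, -14, 17.5, 0, 1],
    [0.5, -14, 17.5, 0, 1],
    [0.5, -14, 17.5, 0, 1],
    [0.5, -14, 17.5, 0, 1],
    [0.5, -14, 17.5, 0, 1],
  ],
)

```text
time: 1.95
tool_pos: [689.9, 32.9, 389.4]
tcp_rot: [3.115, 1.569, 3.08]
contact_force: [-0.1, 0.6, 0.5]
grip_width: 91.7
```

Run:
```python
from plant import bot
from h import *
o=bot.get_obs();c=bot.capture("wrist");cv2.imwrite("pics/w1.png",c["frame"])
go(o,[690,33,390],88);print(proj(c,[608,35,130],o),proj(c,[608,35,10],o))
import pickle;pickle.dump((o,c),open("w1.pkl","wb"))
u=proj(c,[608,35,80],o).astype(int);cv2.imwrite("pics/w1c.png",crop(c["frame"],u[0]-40,u[1]-35,80,70,8))
```

```text
tcp [689.9  32.9 389.4] yaw 87.96 tilt [-0.11  0.01] shift cm [-0.06  0.01  0.01] turn -0.04 t 1.95 w 91.7 F [-0.1  0.6  0.5] M [ 0.   -0.01 -0.07]
[271.99959056 119.01343553] [272.39159744 118.9261038 ]
```

View pics/w1.png

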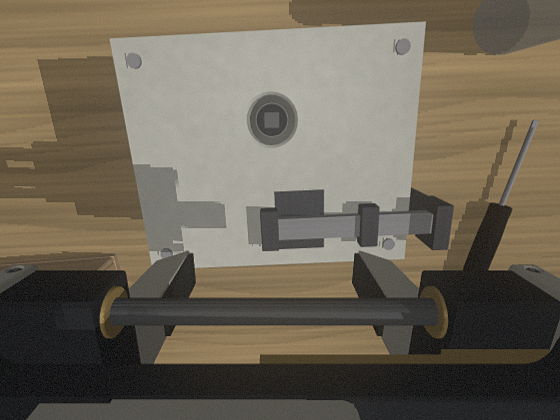

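View pics/w1c.png

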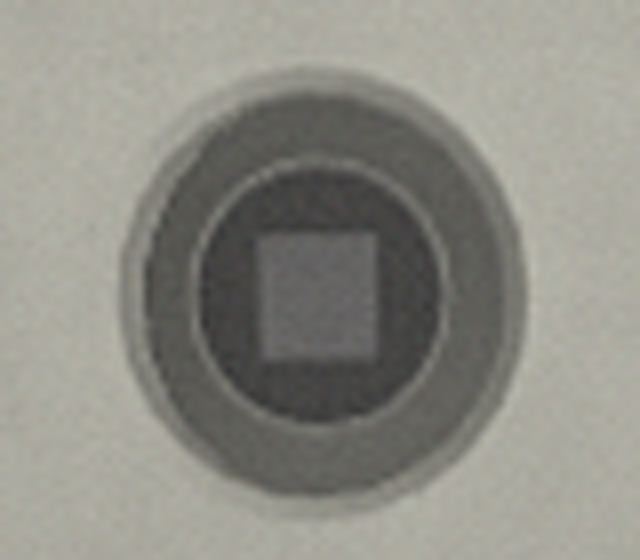

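The view looks straight down the shaft. The mouth is at (272,119) and the stem square is nearly aligned with the image axes. I'll measure both.

Run:
```python
from h import *
import pickle
o,c=pickle.load(open("w1.pkl","rb"))
g=cv2.cvtColor(c["frame"],cv2.COLOR_BGR2GRAY);g=cv2.GaussianBlur(g,(3,3),0)
x0,y0,k=232,84,8
G=crop(g,x0,y0,80,70,k)
print(G[300,::20])
def pix(p):return ((p[0]+.5)/k-.5+x0,(p[1]+.5)/k-.5+y0)
# stem: brighter than dark floor
for th in (80,88,95):
    m=((G>th)*255).astype(np.uint8);n,l,st,ce=cv2.connectedComponentsWithStats(m)
    i=l[295,318];
    if i==0: continue
    cn=cv2.findContours((l==i).astype(np.uint8),cv2.RETR_EXTERNAL,cv2.CHAIN_APPROX_NONE)[0][0]
    r=cv2.minAreaRect(cn);bp=cv2.boxPoints(r);W=[onz(c,pix(p),30,o) for p in bp]
    print(th,st[i],r,[round(np.degrees(np.arctan2(*(W[j]-W[j-1])[[1,0]]))%90,1) for j in range(4)],np.mean(W,0).round(1),[np.linalg.norm(W[j]-W[j-1]).round(1) for j in range(4)])
for th in (120,135,150):
    m=((G<th)*255).astype(np.uint8);n,l,st,ce=cv2.connectedComponentsWithStats(m)
    i=l[295,230];cn=cv2.findContours((l==i).astype(np.uint8),cv2.RETR_EXTERNAL,cv2.CHAIN_APPROX_NONE)[0][0]
    e=cv2.fitEllipse(cn);P=onz(c,pix(e[0]),130,o);print(th,e,P.round(1),np.array(e[1])/k/303*(o["tool_pos"][2]-20-130))
```

```text
[169 171 173 172 170 171 146 121  85  89  83  66  68  87 100 101 100 101
 101  78  68  67  90  95  93 100 128 175 174 170 171 171]
80 [  256   223   124   131 15496] ((317.29351806640625, 288.29791259765625), (129.66993713378906, 122.57357025146484), 89.3839340209961) [np.float64(88.0), np.float64(88.5), np.float64(88.8), np.float64(88.5)] [608.7  33.8  30. ] [np.float64(16.5), np.float64(16.3), np.float64(16.5), np.float64(16.5)]
88 [  261   228   115   122 13499] ((317.7865905761719, 288.1349182128906), (120.61336517333984, 114.25286865234375), 89.20427703857422) [np.float64(88.2), np.float64(88.6), np.float64(89.0), np.float64(88.6)] [608.7  33.8  30. ] [np.float64(15.4), np.float64(15.2), np.float64(15.4), np.float64(15.4)]
95 [  265   232   107   114 11547] ((318.0672912597656, 288.1439514160156), (112.5678939819336, 105.88743591308594), 89.16968536376953) [np.float64(88.3), np.float64(88.7), np.float64(89.0), np.float64(88.7)] [608.7  33.9  30. ] [np.float64(14.4), np.float64(14.1), np.float64(14.4), np.float64(14.3)]
120 ((326.3587646484375, 286.5546569824219), (376.7991027832031, 406.1851806640625), 2.7944135665893555) [608.3  35.3 130. ] [37.208977  40.1108573]
135 ((325.54962158203125, 285.8453063964844), (396.3355712890625, 420.568359375), 1.1880416870117188) [608.2  35.2 130. ] [39.13820666 41.53119871]
150 ((323.94329833984375, 285.5533752441406), (407.80517578125, 438.28314208984375), 177.80177307128906) [608.2  35.  130. ] [40.2708321  43.28053658]
```

Run:
```python
from plant import bot
from h import *
go(bot.get_obs(),[475.5,-315.5,420],88)
```

```text
tcp [689.5  33.7 389.9] yaw 88.03 tilt [-0.09  0.  ] shift cm [ -2.98 -35.64 -20.19] turn 0.03 t 2.0 w 91.8 F [ 0.3 -0.1  0.2] M [ 0.02  0.03 -0.05]
```

arm_command(
  moves=[
    [-3, -35.6, -20.2, 0, 0.6],
    [-3, -35.6, -20.2, 0, 0.6],
    [-3, -35.6, -20.2, 0, 0.6],
    [-3, -35.6, -20.2, 0, 0.6],
    [-3, -35.6, -20.2, 0, 0.6],
    [-3, -35.6, -20.2, 0, 0.6],
    [-3, -35.6, -20.2, 0, 0.6],
    [-3, -35.6, -20.2, 0, 0.6],
    [-3, -35.6, -20.2, 0, 0.6],
    [-3, -35.6, -20.2, 0, 0.6],
  ],
)

```text
time: 3.0
tool_pos: [474.5, -315.1, 420.9]
tcp_rot: [-2.766, 1.57, -2.803]
contact_force: [0.5, 0.4, -0.7]
grip_width: 55.1
```

Run:
```python
from plant import bot
from h import *
o=bot.get_obs();c=bot.capture("wrist");cv2.imwrite("pics/w2.png",c["frame"])
go(o,[475.5,-315.5,420],88);print(proj(c,[475.5,-315.5,188],o))
import pickle;pickle.dump((o,c),open("w2.pkl","wb"))
```

```text
tcp [ 474.5 -315.1  420.9] yaw 87.93 tilt [-0.04 -0.01] shift cm [ 0.09 -0.04  0.1 ] turn -0.07 t 3.0 w 55.1 F [ 0.5  0.4 -0.7] M [ 0.03 -0.07 -0.03]
[272.92834993 234.05628341]
```

View pics/w2.png

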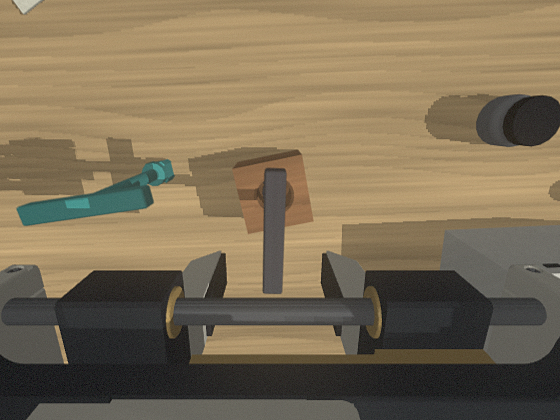

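The bar is centred between the jaws, from (276,168) to (272,293). The pocket shows behind it at about (275,192). Checking this in numbers.

Run:
```python
from h import *
import pickle
o,c=pickle.load(open("w2.pkl","rb"))
a,b=onz(c,(275.5,168.5),188,o),onz(c,(272.5,293),188,o);print(a,b,np.linalg.norm(a-b),(a+b)/2,np.degrees(np.arctan2(*(b-a)[[1,0]])))
C=[(232,167),(301,150),(313,220),(247,234)]
P=[onz(c,p,60,o) for p in C];print(np.mean(P,0),[np.linalg.norm(P[i]-P[i-1]) for i in range(4)])
f=c["frame"];cv2.imwrite("pics/w2c.png",crop(f,220,140,110,80,7))
go(o,[475.5,-315.5,339],88)
```

```text
[ 426.14563495 -311.81027225  188.        ] [ 526.24962745 -317.77493407  188.        ] 100.28153621607402 [ 476.1976312  -314.79260316  188.        ] -3.4099175998355595
[ 475.77371108 -315.31155509   60.        ] [np.float64(82.07460798506045), np.float64(79.37659028789602), np.float64(83.37780158498853), np.float64(80.8737696938429)]
tcp [ 474.5 -315.1  420.9] yaw 87.93 tilt [-0.04 -0.01] shift cm [ 8.19 -0.03  0.11] turn -0.07 t 3.0 w 55.1 F [ 0.5  0.4 -0.7] M [ 0.03 -0.07 -0.03]
```

View pics/w2c.png

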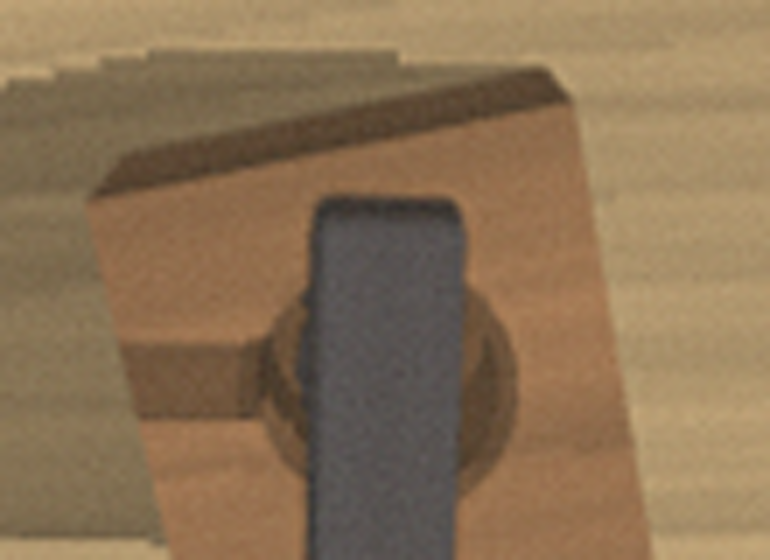

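arm_command(
  moves=[
    [4, 0, 0.1, 0.9, 0.6],
    [7, 0, 0.1, 0.9, 0.6],
    [8.2, 0, 0.1, 0.9, 0.6],
    [8.2, 0, 0.1, 0.9, 0.6],
    [8.2, 0, 0.1, 0.9, 0.6],
    [8.2, 0, 0.1, 0.9, 0.0],
    [8.2, 0, 0.1, 0.9, 0.0],
    [8.2, 0, 0.1, 0.9, 0.0],
    [8.2, 0, 0.1, 0.9, 0.0],
    [8.2, 0, 0.1, 0.9, 0.0],
  ],
)

```text
time: 4.05
tool_pos: [476.2, -314.1, 338.9]
tcp_rot: [2.821, 1.57, 2.77]
contact_force: [-0.0, -0.8, 0.2]
grip_width: 19.6
```

Run:
```python
from plant import bot
from h import *
o=bot.get_obs();c=bot.capture("wrist");cv2.imwrite("pics/w3.png",c["frame"])
go(o,[475.5,-315.5,339],88);print(onz(c,(275.7,195),60,o))
```

```text
tcp [ 476.2 -314.1  338.9] yaw 87.11 tilt [-0.03  0.01] shift cm [-0.01 -0.14 -0.06] turn -0.89 t 4.05 w 19.6 F [-0.  -0.8  0.2] M [-0.01  0.04 -0.02]
[ 458.53545784 -311.04227637   60.        ]
```

View pics/w3.png

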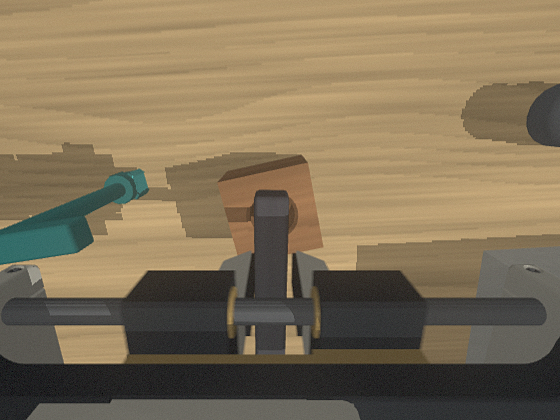

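Still closing (19.6 mm), so I'll give it a few more rows.

arm_command(
  moves=[
    [0, 0, 0, 0, 0],
    [0, 0, 0, 0, 0],
    [0, 0, 0, 0, 0],
    [0, 0, 0, 0, 0],
  ],
)

```text
time: 4.5
tool_pos: [476.2, -314.2, 338.8]
tcp_rot: [3.049, 1.57, 2.999]
contact_force: [0.7, -1.1, -0.5]
grip_width: 16.1
```

Run:
```python
from plant import bot
from h import *
o=bot.get_obs();import pickle
go(o,[475.5,-315.5,491],87)
```

```text
tcp [ 476.2 -314.2  338.8] yaw 87.11 tilt [-0.03  0.  ] shift cm [-15.22  -0.13  -0.07] turn 0.11 t 4.5 w 16.1 F [ 0.7 -1.1 -0.5] M [-0.2   0.01  0.05]
```

arm_command(
  moves=[
    [-2, 0, 0, 0, 0],
    [-4, 0, 0, 0, 0],
    [-7, 0, 0, 0, 0],
    [-10, 0, 0, 0, 0],
    [-13, 0, 0, 0, 0],
    [-15.5, 0, 0, 0, 0],
    [-15.5, 0, 0, 0, 0],
  ],
)

```text
time: 5.2
tool_pos: [476.4, -314.1, 496.8]
tcp_rot: [-0.681, 1.565, -0.731]
contact_force: [-0.3, 0.0, -3.1]
grip_width: 15.7
```

Run:
```python
from plant import bot
from h import *
o=bot.get_obs();c=bot.capture("wrist");s=bot.capture("scene")
cv2.imwrite("pics/w4.png",c["frame"]);cv2.imwrite("pics/s4.png",s["frame"])
go(o,[608.5,34.5,495],88.2);
```

```text
tcp [ 476.4 -314.1  496.8] yaw 87.12 tilt [ 0.23 -0.21] shift cm [ 0.11 35.48 11.44] turn -1.08 t 5.2 w 15.7 F [-0.3  0.  -3.1] M [-0.03  0.06 -0.02]
```

View pics/w4.png

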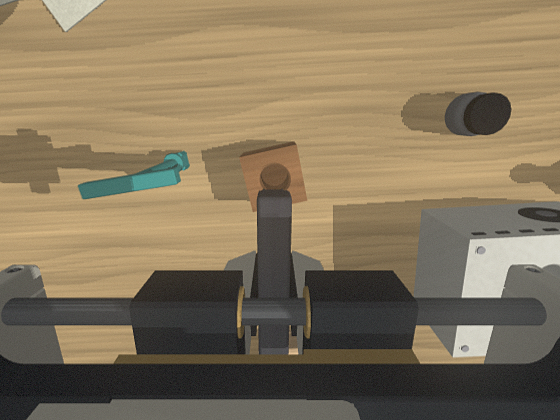

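View pics/s4.png

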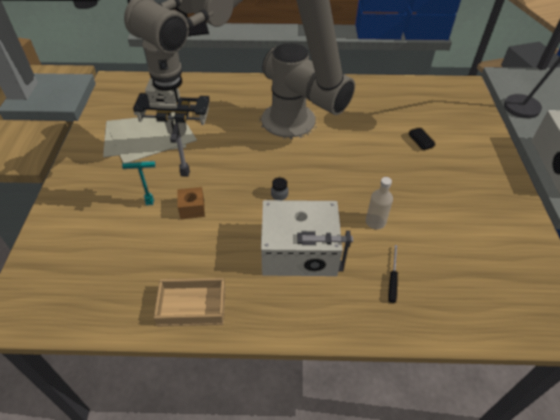

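Run:
```python
from plant import bot
from h import *
o=bot.get_obs();s=bot.capture("scene");c=bot.capture("wrist")
print("pred tip",proj(s,[476.4,-314.1,o["tool_pos"][2]-159-172]),"pred head top",proj(s,[476.4,-314.1,o["tool_pos"][2]-159-136]),"bar",proj(s,[476.4,-314.1,o["tool_pos"][2]-159]))
cv2.imwrite("pics/s4c.png",crop(s["frame"],150,95,70,125,5))
cv2.imwrite("pics/w4c.png",crop(c["frame"],235,135,80,70,8))
for z in (60,8): print(z,onz(c,(274.8,176.5),z,o))
```

```text
pred tip [185.07360123 174.35087705] pred head top [183.33235217 165.7267779 ] bar [176.08255015 129.81978851]
60 [ 469.96849713 -311.07485239   60.        ]
8 [ 479.50496883 -311.22952756    8.        ]
```

View pics/s4c.png

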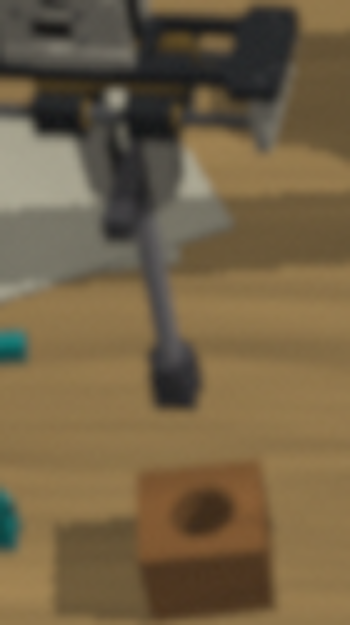

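View pics/w4c.png

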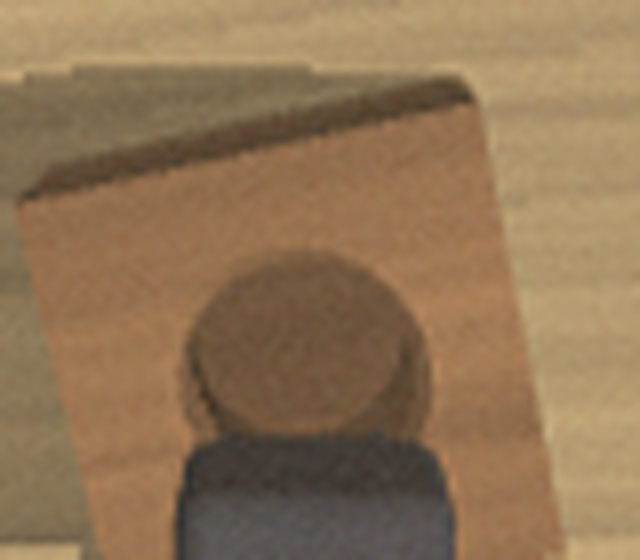

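The key hangs plumb: its tip is at (185,175), and I predicted (185,174). Moving over the shaft.

arm_command(
  moves=[
    [0.1, 4, 1, -1, 0],
    [0.1, 8, 2.5, -1, 0],
    [0.1, 12, 4, -1, 0],
    [0.1, 16, 5.2, -1, 0],
    [0.1, 20, 6.5, -1, 0],
    [0.1, 24, 7.7, -1, 0],
    [0.1, 28, 9, -1, 0],
    [0.1, 32, 10.3, -1, 0],
    [0.1, 35.5, 11.4, -1, 0],
    [0.1, 35.5, 11.4, -1, 0],
  ],
)

```text
time: 6.4
tool_pos: [608.9, 39.0, 488.3]
tcp_rot: [2.541, 1.562, 2.514]
contact_force: [-0.0, 0.3, -3.5]
grip_width: 15.8
```

Run:
```python
from plant import bot
from h import *
o=bot.get_obs();s=bot.capture("scene");t=bot.capture("top")
go(o,[608.5,34.5,470],88.2)
x,y,z=o["tool_pos"]
print("pred tip",proj(s,[x,y,z-331]),"bar top",proj(t,[x,y,z-151]))
cv2.imwrite("pics/s5c.png",crop(s["frame"],245,120,115,125,5))
```

```text
tcp [608.9  39.  488.3] yaw 88.41 tilt [-0.42  0.3 ] shift cm [ 1.82 -0.46 -0.01] turn 0.21 t 6.4 w 15.8 F [-0.   0.3 -3.5] M [ 0.34 -0.02 -0.02]
pred tip [302.24913699 210.20583682] bar top [222.77526556 175.77149265]
```

View pics/s5c.png

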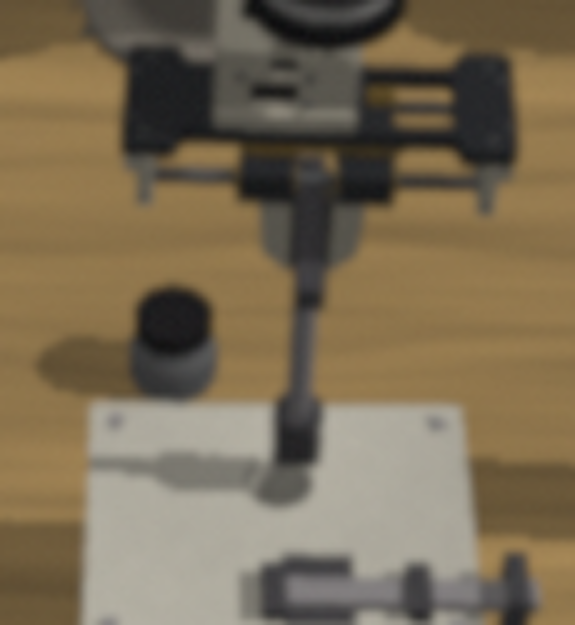

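arm_command(
  moves=[
    [0.5, -0.4, 0, 0, 0],
    [0.5, -0.4, 0, 0, 0],
    [0.5, -0.4, 0, 0, 0],
    [0.5, -0.4, 0, 0, 0],
  ],
)

```text
time: 6.9
tool_pos: [607.9, 30.6, 484.0]
tcp_rot: [2.814, 1.563, 2.782]
contact_force: [-0.0, 0.3, -2.9]
grip_width: 15.8
```

Run:
```python
from plant import bot
from h import *
o=bot.get_obs();s=bot.capture("scene")
go(o,[608.5,34.5,470],88.2)
x,y,z=o["tool_pos"]
print("pred tip",proj(s,[x,y,z-331]),"mouth below tip",proj(s,[608.5,34.8,130]))
cv2.imwrite("pics/s6c.png",crop(s["frame"],270,180,70,60,10))
```

```text
tcp [607.9  30.6 484. ] yaw 88.14 tilt [-0.41  0.15] shift cm [1.4  0.39 0.06] turn -0.06 t 6.9 w 15.8 F [-0.   0.3 -2.9] M [0.03 0.03 0.03]
pred tip [299.21274514 210.88803991] mouth below tip [300.33569059 216.26438785]
```

View pics/s6c.png

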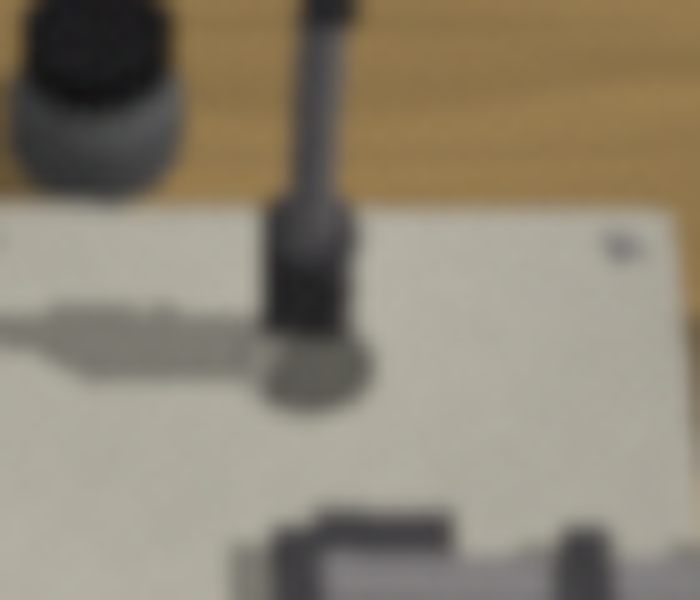

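arm_command(
  moves=[
    [0.5, 0.4, 0.1, 0, 0],
    [0.5, 0.4, 0.1, 0, 0],
    [0.5, 0.4, 0.1, 0, 0],
  ],
)

```text
time: 7.25
tool_pos: [609.0, 35.0, 478.8]
tcp_rot: [2.828, 1.563, 2.796]
contact_force: [0.0, 0.5, -3.6]
grip_width: 15.8
```

Run:
```python
from plant import bot
from h import *
for i in range(4):
    o=bot.get_obs();s=bot.capture("scene");go(o,[608.5,34.5,470],88.2);print(o["dq"].round(3))
```

```text
tcp [609.   35.  478.8] yaw 88.18 tilt [-0.43  0.15] shift cm [ 0.88 -0.05 -0.04] turn -0.02 t 7.25 w 15.8 F [ 0.   0.5 -3.6] M [-0.01  0.01  0.01]
[-0.002 -0.003 -0.006 -0.     0.    -0.001]
tcp [609.   34.9 479. ] yaw 88.18 tilt [-0.41  0.15] shift cm [ 0.9  -0.05 -0.04] turn -0.02 t 7.3 w 16.1 F [ 0.3  0.5 -4.8] M [ 0.   -0.04  0.01]
[-0.002 -0.002 -0.004 -0.001  0.001  0.   ]
tcp [609.   34.9 479.1] yaw 88.17 tilt [-0.4   0.15] shift cm [ 0.91 -0.04 -0.04] turn -0.03 t 7.35 w 15.8 F [-0.1  0.2 -3.5] M [ 0.04 -0.01 -0.04]
[-0.    -0.002 -0.002 -0.    -0.001  0.001]
tcp [609.   34.9 479.1] yaw 88.17 tilt [-0.39  0.15] shift cm [ 0.91 -0.04 -0.04] turn -0.03 t 7.4 w 15.8 F [-0.9  0.  -3.5] M [0.02 0.04 0.04]
[-0.003 -0.002  0.001 -0.     0.     0.   ]
```

arm_command(
  moves=[
    [0, -0.1, 0.2, 0, 0],
    [0, -0.1, 0.2, 0, 0],
    [1, -0.1, 0.2, 0, 0],
    [2, -0.1, 0.2, 0, 0],
    [3, -0.1, 0.2, 0, 0],
    [3.5, -0.1, 0.2, 0, 0],
    [3.5, -0.1, 0.2, 0, 0],
  ],
)

```text
time: 8.15
tool_pos: [610.6, 33.8, 442.7]
tcp_rot: [2.881, 1.561, 2.849]
contact_force: [-0.1, -0.3, -3.5]
grip_width: 15.6
```

Run:
```python
from plant import bot
from h import *
o=bot.get_obs();s=bot.capture("scene");go(o,[610.5,34,182+159],88.2)
cv2.imwrite("pics/s7c.png",crop(s["frame"],260,150,90,90,7))
```

```text
tcp [610.6  33.8 442.7] yaw 88.16 tilt [-0.53  0.16] shift cm [ 1.017e+01 -1.000e-02  8.000e-02] turn -0.04 t 8.15 w 15.6 F [-0.1 -0.3 -3.5] M [ 0.01  0.   -0.  ]
```

View pics/s7c.png

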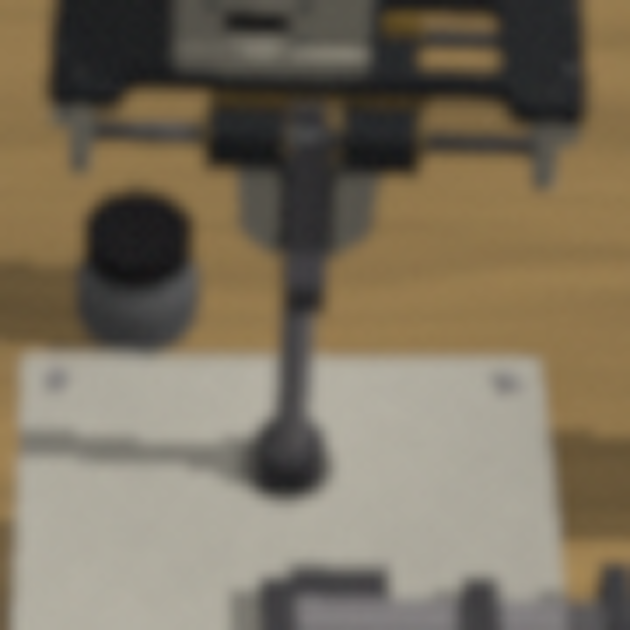

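The head is in the mouth at (287,467) in the crop, with no side force. Continuing down.

arm_command(
  moves=[
    [1, 0, 0.1, 0, 0],
    [2, 0, 0.1, 0, 0],
    [3, 0, 0.1, 0, 0],
    [4, 0, 0.1, 0, 0],
    [5, 0, 0.1, 0, 0],
    [6, 0, 0.1, 0, 0],
    [7, 0, 0.1, 0, 0],
    [7.7, 0, 0.1, 0, 0],
    [7.7, 0, 0.1, 0, 0],
  ],
)

```text
time: 9.1
tool_pos: [611.0, 34.0, 365.3]
tcp_rot: [2.9, 1.56, 2.868]
contact_force: [-0.6, 0.5, -3.3]
grip_width: 15.7
```

Run:
```python
from plant import bot
from h import *
o=bot.get_obs();go(o,[611,34,182+159],88.2)
```

```text
tcp [611.   34.  365.3] yaw 88.16 tilt [-0.58  0.16] shift cm [ 2.43 -0.01  0.03] turn -0.04 t 9.1 w 15.7 F [-0.6  0.5 -3.3] M [-0.   -0.03 -0.  ]
```

arm_command(
  moves=[
    [0.4, 0, 0, 0, 0],
    [0.8, 0, 0, 0, 0],
    [1.2, 0, 0, 0, 0],
    [1.2, 0, 0, 0, 0],
  ],
)

```text
time: 9.5
tool_pos: [610.7, 34.0, 352.7]
tcp_rot: [2.927, 1.559, 2.895]
contact_force: [0.6, 0.0, -3.6]
grip_width: 15.9
```

Run:
```python
from plant import bot
from h import *
o=bot.get_obs();go(o,[611,34,182+159],88.2)
```

```text
tcp [610.7  34.  352.7] yaw 88.16 tilt [-0.63  0.16] shift cm [ 1.17 -0.01  0.04] turn -0.04 t 9.5 w 15.9 F [ 0.6  0.  -3.6] M [-0.08 -0.01 -0.03]
```

Already past the 25 mm mismatch height with no force, so the squares match. Down to the floor.

arm_command(
  moves=[
    [0.4, 0, 0, 0, 0],
    [0.8, 0, 0, 0, 0],
    [1.1, 0, 0, 0, 0],
    [1.3, 0, 0, 0, 0],
    [1.3, 0, 0, 0, 0],
  ],
)

```text
time: 10.0
tool_pos: [610.7, 34.0, 341.0]
tcp_rot: [2.889, 1.562, 2.857]
contact_force: [-1.9, -0.4, 4.7]
grip_width: 15.3
```

Run:
```python
from plant import bot
from h import *
o=bot.get_obs();go(o,[611,34,182+159],88.2)
```

```text
tcp [610.7  34.  341. ] yaw 88.16 tilt [-0.5   0.15] shift cm [-0.   -0.    0.03] turn -0.04 t 10.0 w 15.3 F [-1.9 -0.4  4.7] M [-0.07  0.33 -0.04]
```

Home: TCP z is 341.0, as expected, with a light floor contact. Turning clockwise.

arm_command(
  moves=[
    [0, 0, 0, 6, 0],
    [0, 0, 0, 12, 0],
    [0, 0, 0, 18, 0],
    [0, 0, 0, 24, 0],
    [0, 0, 0, 30, 0],
    [0, 0, 0, 36, 0],
    [0, 0, 0, 42, 0],
    [0, 0, 0, 48, 0],
    [0, 0, 0, 54, 0],
    [0, 0, 0, 60, 0],
  ],
)

```text
time: 11.0
tool_pos: [610.7, 34.0, 341.0]
tcp_rot: [-2.297, 1.562, 2.903]
contact_force: [-0.2, -1.0, -1.5]
grip_width: 16.0
```

Run:
```python
from plant import bot
from h import *
o=bot.get_obs();s=bot.capture("scene");go(o,[611,34,182+159],-2)
cv2.imwrite("pics/s8c.png",crop(s["frame"],250,150,115,100,6))
```

```text
tcp [610.7  34.  341. ] yaw 27.95 tilt [-0.5   0.12] shift cm [-0.    0.03  0.01] turn 29.95 t 11.0 w 16.0 F [-0.2 -1.  -1.5] M [-0.26  0.12  0.22]
```

View pics/s8c.png

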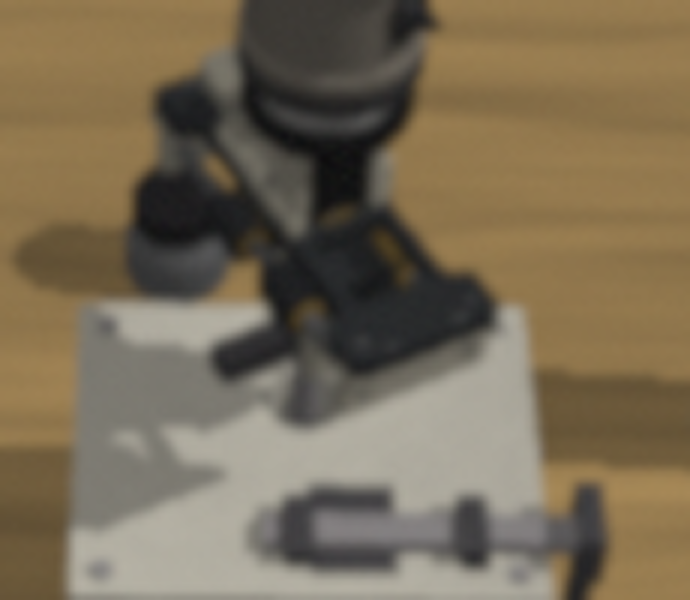

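arm_command(
  moves=[
    [0, 0, 0, 6, 0],
    [0, 0, 0, 12, 0],
    [0, 0, 0, 18, 0],
    [0, 0, 0, 24, 0],
    [0, 0, 0, 30, 0],
    [0, 0, 0, 34, 0],
    [0, 0, 0, 38, 0],
    [0, 0, 0, 40, 0],
    [0, 0, 0, 40, 0],
  ],
)

```text
time: 11.95
tool_pos: [610.8, 34.0, 341.0]
tcp_rot: [-1.599, 1.562, 2.9]
contact_force: [-0.1, -1.0, -2.5]
grip_width: 15.6
```

Run:
```python
from plant import bot
from h import *
o=bot.get_obs();s=bot.capture("scene");go(o,[611,34,182+159],-13)
cv2.imwrite("pics/s9c.png",crop(s["frame"],250,150,115,100,6))
```

```text
tcp [610.8  34.  341. ] yaw -12.25 tilt [-0.48  0.12] shift cm [ 0.    0.02 -0.01] turn 0.75 t 11.95 w 15.6 F [-0.1 -1.  -2.5] M [-0.22 -0.06  0.17]
```

View pics/s9c.png

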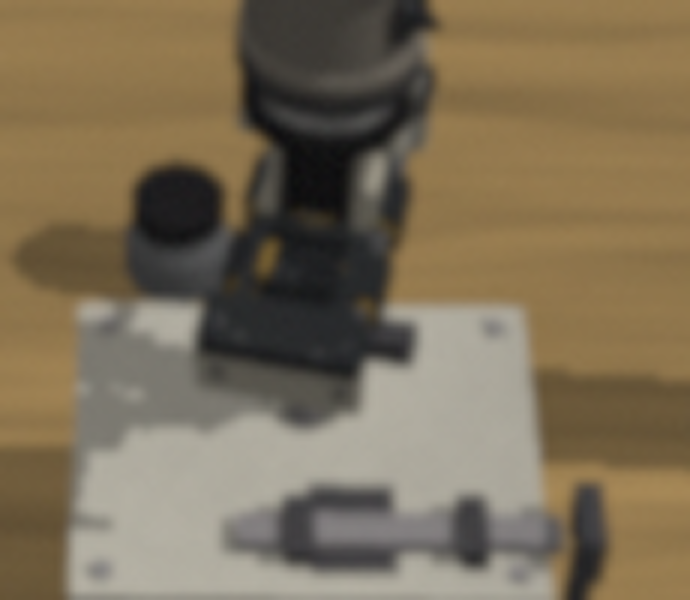

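arm_command(
  moves=[
    [0, 0, 0, 2, 0],
    [0, 0, 0, 3, 0],
    [0, 0, 0, 3, 0],
  ],
)

```text
time: 12.3
tool_pos: [610.8, 33.9, 341.0]
tcp_rot: [-1.552, 1.562, 2.895]
contact_force: [-0.2, -0.9, -1.3]
grip_width: 15.4
```

Run:
```python
from plant import bot
from h import *
o=bot.get_obs();go(o,[611,34,182+159],-13)
```

```text
tcp [610.8  33.9 341. ] yaw -15.16 tilt [-0.47  0.12] shift cm [ 0.    0.01 -0.01] turn -2.16 t 12.3 w 15.4 F [-0.2 -0.9 -1.3] M [-0.24 -0.06  0.17]
```

arm_command(
  moves=[
    [0, 0, 0, 2, 0],
    [0, 0, 0, 3, 0],
    [0, 0, 0, 3, 0],
  ],
)

```text
time: 12.6
tool_pos: [610.9, 34.0, 341.0]
tcp_rot: [-1.495, 1.562, 2.902]
contact_force: [0.4, -0.2, -1.8]
grip_width: 15.6
```

Run:
```python
from plant import bot
from h import *
o=bot.get_obs();s=bot.capture("scene");go(o,[611,34,182+159],-13)
cv2.imwrite("pics/s10c.png",crop(s["frame"],250,150,115,100,6))
```

```text
tcp [610.9  34.  341. ] yaw -18.1 tilt [-0.47  0.11] shift cm [ 0.    0.01 -0.01] turn -5.1 t 12.6 w 15.6 F [ 0.4 -0.2 -1.8] M [-0.21 -0.02  0.36]
```

View pics/s10c.png

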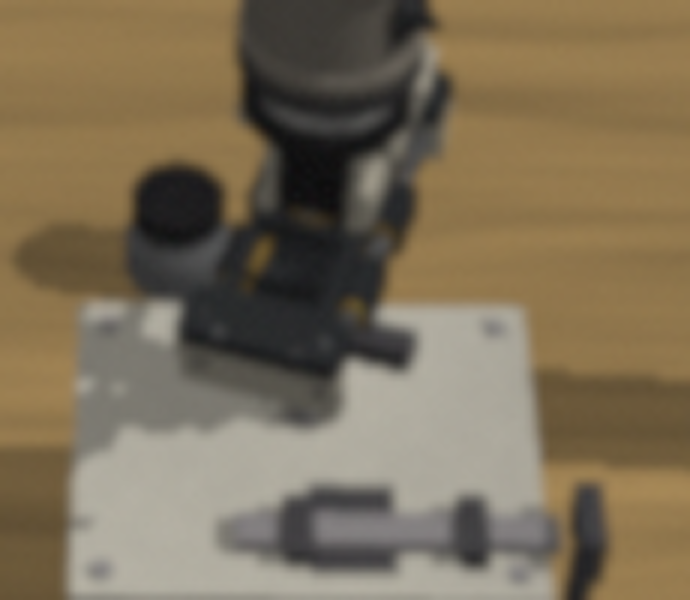

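The torque rose from 0.17 to 0.36 N m, so this looks like the stop. One small push to confirm it.

arm_command(
  moves=[
    [0, 0, 0, 2, 0],
    [0, 0, 0, 2.5, 0],
    [0, 0, 0, 2.5, 0],
  ],
)

```text
time: 12.95
tool_pos: [610.8, 34.0, 341.0]
tcp_rot: [-1.449, 1.562, 2.905]
contact_force: [-0.4, -0.7, -2.2]
grip_width: 16.1
```

Run:
```python
from plant import bot
from h import *
o=bot.get_obs();go(o,[611,34,182+159],-9);w=bot.capture("wrist");cv2.imwrite("pics/w11.png",w["frame"])
```

```text
tcp [610.8  34.  341. ] yaw -20.51 tilt [-0.47  0.11] shift cm [ 0.    0.02 -0.  ] turn -11.51 t 12.95 w 16.1 F [-0.4 -0.7 -2.2] M [-0.16  0.01  0.58]
```

View pics/w11.png

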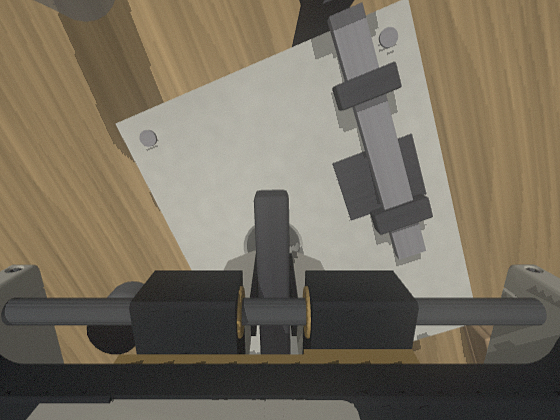

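The torque is 0.58 N m and rising, so the stop is reached, and the bolt end is out of the bracket. I'll back off within the play and lift.

arm_command(
  moves=[
    [0, 0, 0, -4, 0],
    [0, 0, 0, -8, 0],
    [0, 0, 0, -12, 0],
    [0, 0, 0, -12, 0],
    [-0.4, 0, 0, -12, 0],
    [-0.8, 0, 0, -12, 0],
    [-1.4, 0, 0, -12, 0],
    [-2, 0, 0, -12, 0],
    [-2.5, 0, 0, -12, 0],
  ],
)

```text
time: 13.9
tool_pos: [611.1, 34.0, 366.9]
tcp_rot: [-1.68, 1.563, 2.884]
contact_force: [0.2, -0.3, -3.7]
grip_width: 15.8
```

Run:
```python
from plant import bot
from h import *
o=bot.get_obs();go(o,[611,34,495],87)
```

```text
tcp [611.1  34.  366.9] yaw -8.52 tilt [-0.43  0.11] shift cm [-1.281e+01 -1.100e-01 -1.000e-02] turn -95.52 t 13.9 w 15.8 F [ 0.2 -0.3 -3.7] M [-0.09  0.05  0.05]
```

arm_command(
  moves=[
    [-1, 0, 0, 0, 0],
    [-2.5, 0, 0, 0, 0],
    [-4, 0, 0, 0, 0],
    [-6, 0, 0, 0, 0],
    [-8, 0, 0, 0, 0],
    [-10, 0, 0, 0, 0],
    [-12, 0, 0, 0, 0],
    [-13, 0, 0, 0, 0],
    [-13, 0, 0, 0, 0],
  ],
)

```text
time: 14.8
tool_pos: [611.9, 33.8, 498.8]
tcp_rot: [-1.838, 1.566, 2.726]
contact_force: [0.3, 0.1, -3.3]
grip_width: 15.5
```

arm_command(
  moves=[
    [0, 0, 0, -8, 0],
    [0, 0, 0, -16, 0],
    [0, 0, 0, -24, 0],
    [0, 0, 0, -32, 0],
    [0, 0, 0, -40, 0],
    [0, 0, 0, -48, 0],
    [0, 0, 0, -56, 0],
    [0, 0, 0, -64, 0],
    [0, 0, 0, -72, 0],
    [0, 0, 0, -80, 0],
  ],
)

```text
time: 15.8
tool_pos: [611.9, 33.8, 497.4]
tcp_rot: [-3.125, 1.564, 2.841]
contact_force: [-0.1, 0.6, -2.8]
grip_width: 15.9
```

Run:
```python
from plant import bot
from h import *
o=bot.get_obs();go(o,[476.2,-314.2,496],87);s=bot.capture("scene");cv2.imwrite("pics/s12.png",s["frame"])
```

```text
tcp [611.9  33.8 497.4] yaw 71.8 tilt [-0.37  0.11] shift cm [  0.16 -37.3   -2.03] turn -15.2 t 15.8 w 15.9 F [-0.1  0.6 -2.8] M [ 0.02  0.01 -0.02]
```

View pics/s12.png

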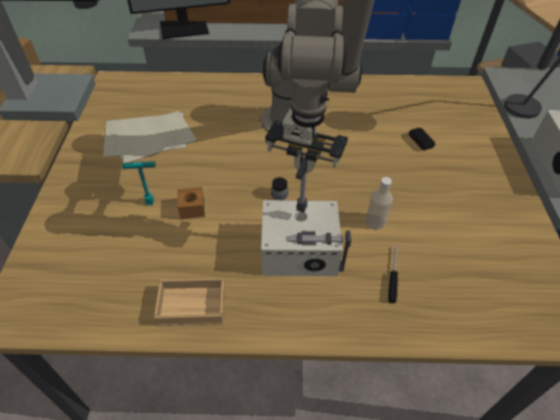

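The key is out and the bolt is drawn back. Moving to above the stand.

arm_command(
  moves=[
    [0, -4, 0, -5, 0],
    [0, -8, -0.4, -10, 0],
    [0, -12, -0.7, -15, 0],
    [0, -16, -0.9, -15, 0],
    [0, -20, -1.1, -15, 0],
    [0, -24, -1.3, -15, 0],
    [0, -28, -1.5, -15, 0],
    [0, -32, -1.8, -15, 0],
    [0, -36, -2, -15, 0],
    [0, -37.3, -2, -15, 0],
  ],
)

```text
time: 16.85
tool_pos: [477.2, -318.5, 496.4]
tcp_rot: [2.989, 1.562, 2.933]
contact_force: [0.3, 0.0, -3.4]
grip_width: 15.8
```

arm_command(
  moves=[
    [0, 0, 0, 0, 0],
    [0, 0, 0, 0, 0],
  ],
)

```text
time: 17.05
tool_pos: [477.3, -318.2, 495.6]
tcp_rot: [2.86, 1.561, 2.803]
contact_force: [-0.5, -0.4, -3.3]
grip_width: 15.7
```

Run:
```python
from plant import bot
from h import *
o=bot.get_obs();s=bot.capture("scene");go(o,[476.2,-314.2,496],87)
Rt=R.from_euler('xyz',o["tcp_rot"]).as_matrix();tip=o["tool_pos"]+331*Rt[:,0];print(tip,proj(s,tip))
cv2.imwrite("pics/s13c.png",crop(s["frame"],150,120,70,110,5))
```

```text
tcp [ 477.3 -318.2  495.6] yaw 86.73 tilt [-0.54  0.19] shift cm [-0.04  0.39 -0.14] turn -0.27 t 17.05 w 15.7 F [-0.5 -0.4 -3.3] M [0.05 0.02 0.02]
[ 474.19846983 -317.1076711   164.5767986 ] [184.04614632 173.0998321 ]
```

View pics/s13c.png

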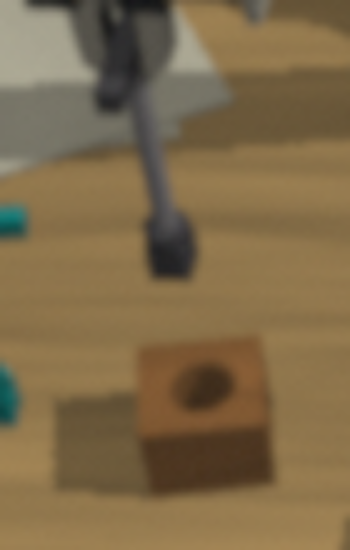

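Run:
```python
from plant import bot
from h import *
o=bot.get_obs();c=bot.capture("wrist");s=bot.capture("scene")
print("scene pocket",onz(s,(190.6,197.3),60), "scene tip at z164.6",onz(s,(150+171.5/5,120+274/5),164.6))
f=c["frame"];cv2.imwrite("pics/w13c.png",crop(f,235,135,80,70,8))
```

```text
scene pocket [ 477.81318434 -310.81278399   60.        ] scene tip at z164.6 [ 481.49027846 -315.24727845  164.6       ]
```

View pics/w13c.png

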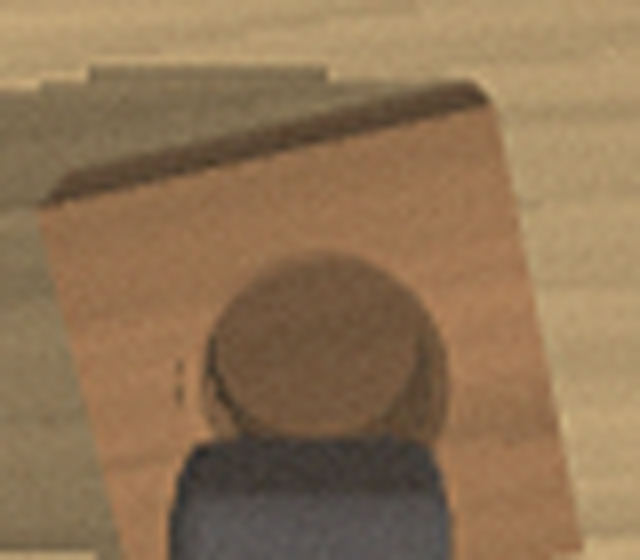

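Run:
```python
from plant import bot
from h import *
o=bot.get_obs();c=bot.capture("wrist")
print(onz(c,(273.9,177.6),8,o),onz(c,(275,182.5),60,o))
for P in ([476,-313,8],[476,-313,60]):
  print(proj(c,P,o),[ (proj(c,np.array(P)+d,o)-proj(c,P,o)).round(1) for d in ([20.5,0,0],[0,20.5,0],[-20.5,0,0])])
C=[(40,205),(492,103)]
print([onz(c,(235+x/8,135+y/8),60,o) for x,y in C])
```

```text
[ 480.15509945 -315.33200248    8.        ] [ 477.7709583  -313.87980413   60.        ]
[275.24868257 174.87600329] [array([ 0.7, 12.9]), array([13.2, -0.7]), array([ -0.7, -13.2])]
[275.56203398 181.21324408] [array([ 0.8, 14.3]), array([14.7, -0.8]), array([ -0.8, -14.7])]
[array([ 444.875402  , -359.97181983,   60.        ]), array([ 432.1074626 , -282.36396728,   60.        ])]
```

arm_command(
  moves=[
    [0, 0.4, 0.3, 0, 0],
    [2, 0.4, 0.3, 0, 0],
    [4, 0.4, 0.3, 0, 0],
    [6, 0.4, 0.3, 0, 0],
    [8, 0.4, 0.3, 0, 0],
    [9, 0.4, 0.3, 0, 0],
    [9, 0.4, 0.3, 0, 0],
    [9, 0.4, 0.3, 0, 0],
  ],
)

```text
time: 18.05
tool_pos: [480.7, -313.0, 407.3]
tcp_rot: [3.019, 1.563, 2.966]
contact_force: [0.9, 0.6, -2.9]
grip_width: 15.5
```

Run:
```python
from plant import bot
from h import *
o=bot.get_obs();s=bot.capture("scene");go(o,[477,-313.5,339],87)
Rt=R.from_euler('xyz',o["tcp_rot"]).as_matrix();tip=o["tool_pos"]+331*Rt[:,0];print(tip,proj(s,tip))
cv2.imwrite("pics/s14c.png",crop(s["frame"],160,150,60,75,8))
```

```text
tcp [ 480.7 -313.   407.3] yaw 86.94 tilt [-0.42  0.07] shift cm [ 6.83 -0.08 -0.32] turn -0.06 t 18.05 w 15.5 F [ 0.9  0.6 -2.9] M [ 0.04 -0.01  0.01]
[ 478.26434653 -312.55393462   76.2909018 ] [189.34010557 193.92653691]
```

View pics/s14c.png

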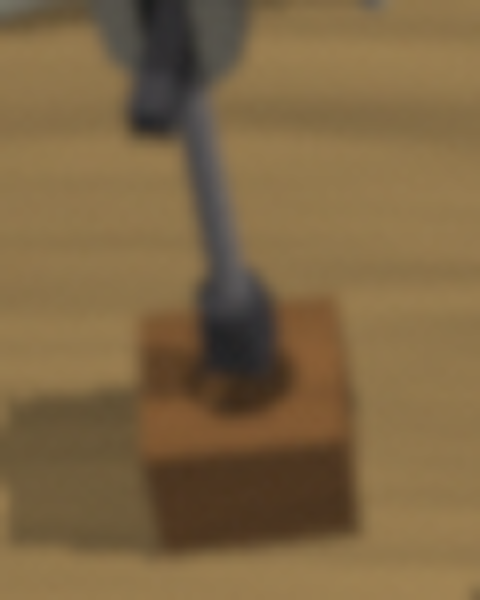

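The head is centred over the pocket. Lowering.

arm_command(
  moves=[
    [0.8, 0, -0.1, 0, 0],
    [1.6, 0, -0.1, 0, 0],
    [2.4, 0, -0.1, 0, 0],
    [3.2, 0, -0.1, 0, 0],
    [4, 0, -0.1, 0, 0],
    [4.5, 0, -0.1, 0, 0],
    [4.5, 0, -0.1, 0, 0],
  ],
)

```text
time: 18.8
tool_pos: [479.2, -313.0, 361.6]
tcp_rot: [2.958, 1.563, 2.905]
contact_force: [-0.3, -0.0, -3.2]
grip_width: 15.6
```

Run:
```python
from plant import bot
from h import *
o=bot.get_obs();go(o,[477,-313.5,339],87)
```

```text
tcp [ 479.2 -313.   361.6] yaw 86.93 tilt [-0.46  0.11] shift cm [ 2.26 -0.07 -0.2 ] turn -0.07 t 18.8 w 15.6 F [-0.3 -0.  -3.2] M [-0.    0.01  0.04]
```

arm_command(
  moves=[
    [0.8, 0, 0, 0, 0],
    [1.5, 0, 0, 0, 0],
    [2, 0, 0, 0, 0],
    [2.3, 0, 0, 0, 0],
    [2.4, 0, 0, 0, 0],
    [2.4, 0, 0, 0, 0],
  ],
)

```text
time: 19.4
tool_pos: [479.2, -313.0, 339.0]
tcp_rot: [3.095, 1.564, 3.042]
contact_force: [-1.9, 1.4, 5.4]
grip_width: 15.7
```

Run:
```python
from plant import bot
from h import *
o=bot.get_obs();go(o,[477,-313.5,339],87)
```

```text
tcp [ 479.2 -313.   339. ] yaw 86.94 tilt [-0.37  0.04] shift cm [ 0.01 -0.07 -0.21] turn -0.06 t 19.4 w 15.7 F [-1.9  1.4  5.4] M [ 0.38  0.42 -0.1 ]
```

The key is on the floor: TCP z is 339.0, the same as at the start, with +5 N contact. Releasing to a part opening to stay clear of the teal key, then going straight up.

arm_command(
  moves=[
    [0, 0, 0, 0, 0],
    [0, 0, 0, 0, 0.3],
    [0, 0, 0, 0, 0.6],
    [0, 0, 0, 0, 0.6],
    [0, 0, 0, 0, 0.6],
    [0, 0, 0, 0, 0.6],
    [0, 0, 0, 0, 0.6],
  ],
)

```text
time: 20.1
tool_pos: [479.2, -313.0, 339.0]
tcp_rot: [3.097, 1.564, 3.044]
contact_force: [0.7, 0.1, 0.4]
grip_width: 54.2
```

Run:
```python
from plant import bot
from h import *
o=bot.get_obs();go(o,[477,-313.5,500],87);c=bot.capture("wrist");cv2.imwrite("pics/w15.png",c["frame"])
```

```text
tcp [ 479.2 -313.   339. ] yaw 86.94 tilt [-0.37  0.04] shift cm [-16.1   -0.06  -0.32] turn -0.06 t 20.1 w 54.2 F [0.7 0.1 0.4] M [0.03 0.01 0.03]
```

View pics/w15.png

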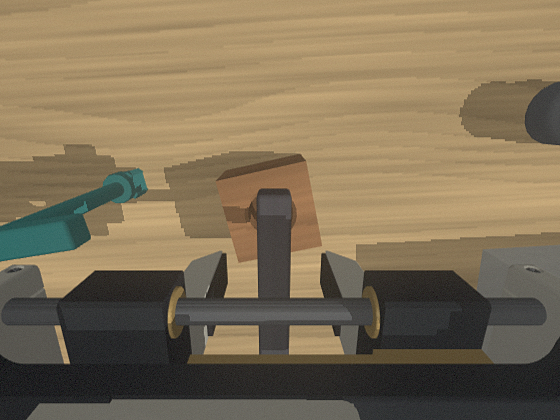

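The jaws are clear on both sides and the bar sits centrally between them. Lifting off.

arm_command(
  moves=[
    [-2, 0, 0, 0, 0.6],
    [-4, 0, 0, 0, 0.6],
    [-7, 0, 0, 0, 0.6],
    [-11, 0, 0, 0, 0.6],
    [-14, 0, 0, 0, 0.6],
    [-14, 0, -10, 0, 0.6],
    [-14, 0, -10, 0, 0.6],
    [-14, 0, -10, 0, 0.6],
    [-14, 0, -10, 0, 0.6],
  ],
)

```text
time: 21.05
tool_pos: [379.5, -307.7, 480.3]
tcp_rot: [-3.052, 1.565, -3.107]
contact_force: [-0.0, -0.2, 0.3]
grip_width: 55.2
```

Run:
```python
from plant import bot
from h import *
go(bot.get_obs(),[0,0,0])
for n in("scene","top"):
    c=bot.capture(n);cv2.imwrite(f"pics/{n}16.png",c["frame"])
    if n=="scene": cv2.imwrite("pics/s16c.png",crop(c["frame"],150,120,220,140,3.5))
    else: cv2.imwrite("pics/t16c.png",crop(c["frame"],130,90,330,190,2.4))
```

```text
tcp [ 379.5 -307.7  480.3] yaw 86.85 tilt [-0.31 -0.01] shift cm [ 48.23  28.66 -39.32] turn None t 21.05 w 55.2 F [-0.  -0.2  0.3] M [ 0.06 -0.05 -0.01]
```

View pics/s16c.png

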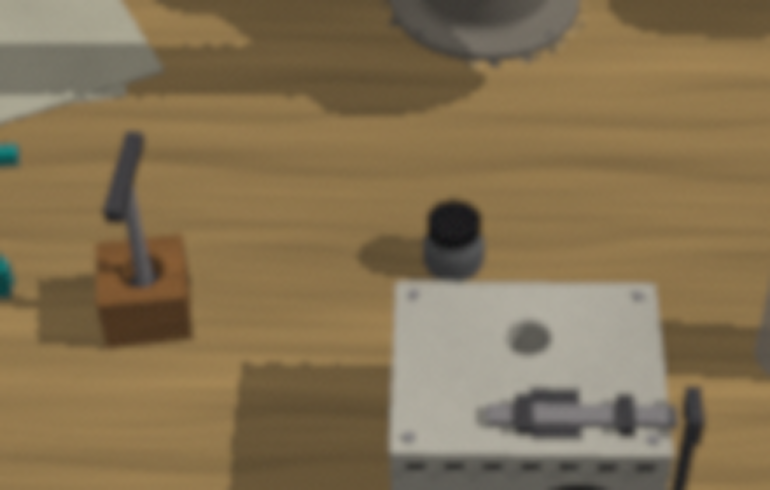

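View pics/t16c.png

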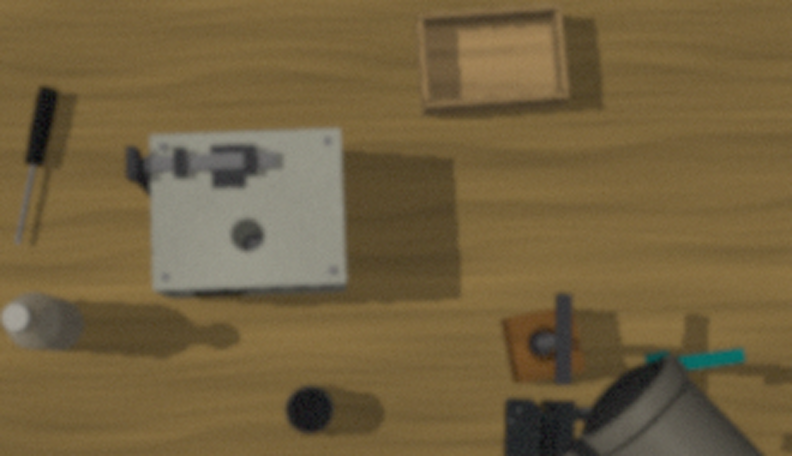

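The key stands in the stand, the bolt is out of the bracket, and the bystanders look untouched. As a final check on the stem angle, I'll look down the shaft again.

arm_command(
  moves=[
    [4, 35.7, 29, 0, 0.6],
    [4, 35.7, 29, 0, 0.6],
    [4, 35.7, 29, 0, 0.6],
    [4, 35.7, 29, 0, 0.6],
    [4, 35.7, 29, 0, 0.6],
    [4, 35.7, 29, 0, 0.6],
    [4, 35.7, 29, 0, 0.6],
    [4, 35.7, 29, 0, 0.6],
    [4, 35.7, 29, 0, 0.6],
    [4, 35.7, 29, 0, 0.6],
  ],
)

```text
time: 22.15
tool_pos: [692.0, 38.6, 435.0]
tcp_rot: [2.966, 1.563, 2.918]
contact_force: [-0.7, -0.1, 0.2]
grip_width: 54.9
```

arm_command(
  moves=[
    [0, 0, 0, 0, 0.6],
    [0, 0, 0, 0, 0.6],
    [0, 0, 0, 0, 0.6],
  ],
)

```text
time: 22.45
tool_pos: [691.9, 38.1, 434.9]
tcp_rot: [3.014, 1.563, 2.966]
contact_force: [-0.2, 0.6, 0.3]
grip_width: 54.9
```

Run:
```python
from plant import bot
from h import *
o=bot.get_obs();c=bot.capture("wrist");go(o,[690,33,440],88)
u=proj(c,[608,35,80],o).astype(int);x0,y0=u[0]-40,u[1]-35;k=8
cv2.imwrite("pics/w17c.png",crop(c["frame"],x0,y0,80,70,k))
g=cv2.GaussianBlur(cv2.cvtColor(c["frame"],cv2.COLOR_BGR2GRAY),(3,3),0);G=crop(g,x0,y0,80,70,k)
q=(proj(c,[608.7,34,30],o)-[x0,y0])*k;q=q.astype(int);print(q,G[q[1],q[0]])
for th in (80,86,92):
    n,l,st,ce=cv2.connectedComponentsWithStats(((G>th)*255).astype(np.uint8));i=l[q[1],q[0]]
    if i==0: continue
    cn=cv2.findContours((l==i).astype(np.uint8),0,cv2.CHAIN_APPROX_NONE)[0][0];bp=cv2.boxPoints(cv2.minAreaRect(cn))
    W=[onz(c,((p[0]+.5)/k-.5+x0,(p[1]+.5)/k-.5+y0),30,o) for p in bp]
    print([round(np.degrees(np.arctan2(*(W[j]-W[j-1])[[1,0]]))%90,1) for j in range(4)],[np.linalg.norm(W[j]-W[j-1]).round(1) for j in range(4)])
```

```text
tcp [691.9  38.1 434.9] yaw 87.24 tilt [-0.45  0.08] shift cm [-0.51 -0.51 -0.17] turn -0.76 t 22.45 w 54.9 F [-0.2  0.6  0.3] M [0.05 0.02 0.02]
[321 289] 110
[np.float64(89.0), np.float64(89.6), np.float64(89.8), np.float64(89.6)] [np.float64(18.6), np.float64(18.3), np.float64(18.6), np.float64(18.5)]
[np.float64(89.1), np.float64(89.6), np.float64(89.9), np.float64(89.7)] [np.float64(17.3), np.float64(17.1), np.float64(17.2), np.float64(17.3)]
[np.float64(88.3), np.float64(88.9), np.float64(89.0), np.float64(88.9)] [np.float64(16.3), np.float64(16.1), np.float64(16.3), np.float64(16.3)]
```

View pics/w17c.png

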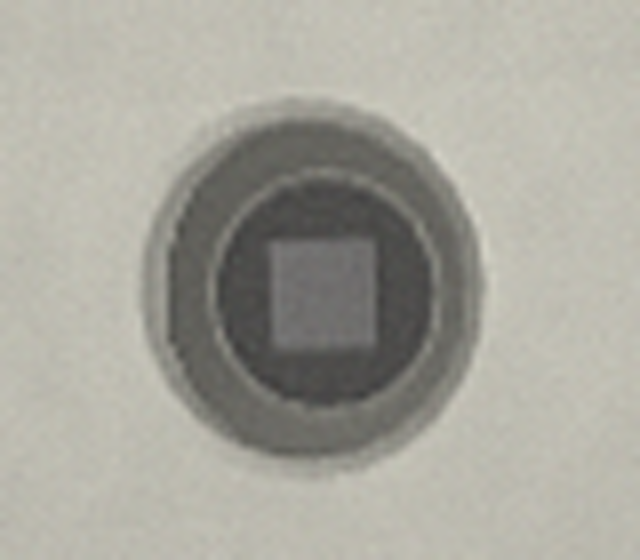

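The stem square reads about 89° against 88.6° before (mod 90), so it made the full quarter turn to within about 1°. Handing in.

Run:
```python
from plant import bot
o=bot.get_obs();print(o["time"],o["contact_force"].round(1));print(bot.close_job())
```

```text
22.5 [-0.2  0.2 -0.5]
the job is handed in; nothing more can be done
None
```

I finished the job and handed it in at 22.5 s, with the robot clear of everything. The dark steel key went fully home over the stem, turned it clockwise to its stop, and is back standing in its stand, released.

- **Seating in the shaft:** the key reached the floor at the expected height (TCP z 341.0) with only light contact, so the squares matched first time.
- **Turn and bolt:** the torque rose from about 0.2 to 0.58 N m at the stop. After I lifted the key out, the wrist camera put the stem square within about 1° of a full quarter turn. The camera alone can't tell a quarter turn from none, but the bolt is visibly clear of its bracket by roughly 26–30 mm.
- **Back in the stand:** the key touched down at the same height it started from (TCP z 339.0), and the last pictures show it upright.
- **Bystanders:** the flask, jar and screwdriver looked unmoved by eye in the last pictures.
- **Small disagreements:** camera estimates of the same point differed by up to about 5 mm. The tool also drifted up to 0.6° off vertical, which I allowed for when placing the key tip.

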